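Free the round salsa bowl from the stack of clay dishes

ROBOT

A 6-joint arm with a two-finger parallel gripper is mounted at the origin on the work surface. World frame = base frame: x ahead of the robot, y to its left, z up, the work surface at z = 0. Lengths are in mm, angles in rad, forces in N, time in s.
With the tool pointing down it reaches from about 275 to 1000 mm from the base axis. Payload 8.4 kg.
Tool frame: the origin (TCP) lies at the very end of the fingers, on their centre line; the grasp point (between the pads) lies 19 mm behind it; z points along the fingers, y is the direction in which the jaws open and shut (so a half turn about z gives the same grasp; the last joint's range is limited). The gripper opens to 85 mm and grips with 20 to 120 N. Pads are 22 mm wide; open, the fingers measure 114 mm over their backs; the gripper's body (76 mm by 85 mm) begins 54 mm behind the grasp point. The pads swing forward as they close: fully open they stand 13 mm farther back than shut.
Start: joints at [1.16, 0.353, 1.633, -0, 1.155, -0.002], TCP at [248.442, 573.502, 231.281] pointing down, gripper open.
Joint ranges: [-2.63, 2.63], [-0.92, 2.1], [0.06, 2.66], [-1.3, 4.44], [0, 2.69], [-3.02, 3.02]. Speed limits (rad/s): [2.22, 2.22, 2.79, 3.14, 3.14, 3.14].

INTERFACE

Orientations are given as [roll, pitch, yaw] about the fixed x, y, z axes, in that order (R = Rz(yaw) Ry(pitch) Rx(roll)).
In Python, from rig import sense, grab_frame, get_calibration, sign_off, boxes_of, trace gives the robot as it stands.
- The arm moves only by the tool servo_tool, never from a script. Its argument "rows" is a list of rows, each a list of 3 entries, a list of its own where there are three numbers: the finger opening in mm, from 0 to 85.4, then the shift along the tool's x, y, z in mm, then the turn, a rotation vector about the tool's x, y, z in degrees. A call has 1 to 8 rows; each row shifts and turns the commanded pose from where the row before left it, along the tool's axes as they then stand; what a row does not reach is not made up. A row lasts 1/8 s, in which the tool goes at most 62.5 mm and 10.7 degrees, less where a joint would pass 70% of its speed; a pose out of reach is approached as far as the arm can. A call is refused whole if a number of a shift passes 62.5 or a number of a turn 10.7, either way. A call with a gripper value outside its range is refused whole. The fingers move at their own pace and stop on an object; "force" is the grip in N (left out, the last holds). Time passes only in rows, so rows that do not move let the fingers close. It gives the time, the measured TCP pose, the force and the opening at its end, in the units of the state.
- sense(): the state, without advancing time (a new reading comes with each control period).
- grab_frame(name): name is "side" or "top"; returns the picture (420x560x3 uint8, blue, green, red); there is no depth.
- get_calibration(name): a dict with "intrinsics" (3x3 intrinsics, pixels), "k1" (the pictures are not rectified: a ray, as slopes to the right and down, at radius r is drawn at 1 + k1 r^2 times it, then the intrinsics apply), "world_to_cam" (4x4, takes a point from world to camera coordinates). Camera axes: x right, y down, z forward; pixel columns grow to the right and rows downward; lengths in mm; the calibration is good to about 2 mm. A picture is of the moment at which its call begins. get_calibration takes no time and is no camera call.
- sign_off(): hands the job in, once; it reports no verdict.
Trained networks look in the newest picture that a camera, given by its name, has taken for a name from the list of things; names that differ only in an ending like _2 or _b are one class to them, and where a whole thing is asked for, a point or a joint stands for the part that bears it (a point fixed in the world has none). Each returns a list of dicts, best first, with "conf" (0 to 1); they miss things now and then, are a little off and sometimes report something else, mostly with a low value. They report only what shows in the picture. A call takes as long as a camera call. They do not tell look-alikes from the thing itself.
- boxes_of(camera, thing): "centre" ([x, y, z] in mm, in the coordinates of the camera as it stood for that picture, good to about 4 mm: the middle of the surface that is visible of it).
- trace(camera, thing): "mask" (420x560 bool, what is visible of it).
The state is a dict: "clock": time; "qpos": joint angles; "qvel": joint speeds; "joint_efforts": joint torques, N m; "eef_pos": TCP position; "tcp_rot": TCP orientation; "contact_force": force on the tool from outside, world axes, zero at the start; "wrist_torque": the same for the moment, N m; "opening": opening from 0.0 (shut) to 1.0 (fully open).
Only numpy, scipy, OpenCV 4.12 (cv2) and the standard library are available. Lean on these libraries where they do the work, as an engineer would, in place of code of your own. Each camera call takes 0.05 s, during which the arm holds its last target. There are 200 camera calls.

TASK

Setting up the market stall: the round clay bowl has been stacked by mistake between two long relish dishes. Lift the top dish off and put it down on the bare counter, stand the round bowl from the stack wholly on the round cork trivet, then put the top dish squarely back on the bottom dish, its edges in line with it. Keep the dishes upright, set them down gently and leave the bottom dish where it is.

Things in the scene. Friction and masses are not known exactly. Their poses are not given: they have to be found in the camera images.
- top_dish: upper dish of the stack of three: terracotta, rectangular, open, two compartments. 120 mm long (x axis), 60 wide (y axis), 36 high, straight sides, walls 7, a lug 14 mm out at each short end; 240 g. Origin: centre of its flat underside, z up; at first 76 mm above the counter, resting on the bowl, its length within 10 degrees of the bottom dish's, its ends overhanging. Take it across its middle.
- round_dish: middle of the stack: plain round terracotta bowl, open, 60 mm in diameter with straight sides above a 54 mm foot, 40 high, wall 6; 140 g. Origin: centre of its flat underside, z up; at first 36 mm above the counter, on the rim of the bottom dish, over its middle. A second bowl just like it stands alone on the counter and is not part of the job.
- bottom_dish: lowest dish of the stack, loose on the counter, made just like the top dish: 120 mm (x axis) by 60 (y axis), 36 high, with flat rim and a dividing wall level with the rim; 240 g. Origin: centre of its underside, z up. A separate pair of such dishes, without a bowl, stands farther off and is not part of the job.
- trivet: round cork disc 120 mm in diameter, 10 thick, fixed to the counter, empty; not the square wooden board. Origin: centre of its underside, so its top is 10 mm higher. It and the stack stand left and right (either way round) of a bare patch of counter straight ahead of the robot, 0.42 to 0.58 m from the base axis and 80 mm to either side of the centre line, where the top dish can wait.
Not all that is in view belongs to the job. What is shaped like the trivet but green or turquoise is not meant.

How it is judged (in metres and radians):
On the way, in this order (a step that is already met when the one before it is completed fails the run):
1. the top dish stands on the counter, off the stack (height (world z) of top_dish below 0.015 m and horizontal distance between top_dish and bottom_dish above 0.07 m and linear speed of top_dish below 0.03 m/s), for 0.2 s.
2. the round bowl stands on the cork trivet (horizontal distance between round_dish and trivet below 0.03 m and height (world z) of round_dish below 0.016 m and linear speed of round_dish below 0.03 m/s), for 0.2 s.
At the end, for the whole second after the job is handed in: The bowl stands upright on the cork trivet, centres within 30 mm. The top dish rests on the bottom dish's rim, within 15 mm along and across and 11 degrees in yaw (either way round). All upright within 6 degrees and at rest, the bottom dish on the counter (horizontal distance between round_dish and trivet below 0.03 m and z of round_dish in the frame of trivet between 0.006 and 0.014 m and angle between each of round_dish, top_dish, bottom_dish's own z axis and vertical below 0.1 rad and x of top_dish in the frame of bottom_dish between -0.015 and 0.015 m and y of top_dish in the frame of bottom_dish between -0.015 and 0.015 m and z of top_dish in the frame of bottom_dish between 0.032 and 0.04 m and angle between the x axis of top_dish and the x axis of bottom_dish, either way round below 0.2 rad and height (world z) of bottom_dish below 0.005 m and linear speed of each of round_dish, top_dish, bottom_dish below 0.02 m/s); the robot touches nothing.
It fails at once if a dish of the stack is tipped by more than 40 degrees (angle between any of top_dish, round_dish, bottom_dish's own z axis and vertical above 0.7 rad).
It fails at once if the bottom dish is shifted by more than 40 mm (distance of bottom_dish from where it was at the start of the episode above 0.04 m).
It fails at once if the bowl is dropped on the trivet (moving faster than 0.6 m/s close above it) (horizontal distance between round_dish and trivet below 0.06 m and height (world z) of round_dish below 0.05 m and linear speed of round_dish above 0.6 m/s).
It fails at once if the top dish is dropped on the bottom dish or the counter (moving faster than 0.6 m/s close above it) ((horizontal distance between top_dish and bottom_dish below 0.06 m and height (world z) of top_dish below 0.07 m and linear speed of top_dish above 0.6 m/s) or (height (world z) of top_dish below 0.03 m and linear speed of top_dish above 0.6 m/s)).
It also fails if it takes over 70 s, if anything falls off the work surface, if the arm or the gripper's body presses on something with over 40 N, if the wrist force passes 120 N, or if a joint passes its speed limit or range.

## Working session

There is one attempt and no reset: what is moved stays moved. The work goes in short steps, Python scripts to look and compute and a tool call to move; the robot and the scene stay as the last step left them, time stands still between calls to the robot, and variables do not carry over. Pictures are saved under pics/ and viewed, about 8 in all and at most 12, crops included, and the job is handed in when it is done.

Besides the shell and the picture viewer there is one more tool, called after ">>>" in YAML: its name, and indented under it one key for each argument. servo_tool: Moves the arm, as the interface text tells. Its arguments: {"type":"object","properties":{"rows":{"type":"array","items":{"type":"array"}},"force":{"type":"number"}},"required":["rows"]}

```bash
mkdir -p pics; ls; python3 - <<'E'
from rig import *
import cv2
for n in("top","side"):
    cv2.imwrite(f"pics/{n}0.png",grab_frame(n))
    c=get_calibration(n);print(n,c)
    for t in("top_dish","round_dish","bottom_dish","trivet"):
        for b in boxes_of(n,t):
            import numpy as np
            p=np.linalg.inv(c["world_to_cam"])@np.r_[b["centre"],1]
            print(n,t,b["conf"],p[:3].round())
print(sense())
E
```

```text
pics
top {'intrinsics': array([[402.15888499,   0.        , 278.61480649],
       [  0.        , 402.15888499, 209.70659999],
       [  0.        ,   0.        ,   1.        ]]), 'k1': -0.08529433160031848, 'world_to_cam': array([[ 1.39091206e-02, -9.99901136e-01, -2.06279422e-03,
        -3.37618404e+01],
       [-9.74139381e-01, -1.30854140e-02, -2.25568700e-01,
         4.83747582e+02],
       [ 2.25519407e-01,  5.14691134e-03, -9.74225080e-01,
         8.99992078e+02],
       [ 0.00000000e+00,  0.00000000e+00,  0.00000000e+00,
         1.00000000e+00]])}
top top_dish 0.88 [489. 226. 100.]
top round_dish 0.31 [488. 228.  97.]
top bottom_dish 0.71 [465. 211.  28.]
top trivet 0.95 [ 331. -287.   14.]
top trivet 0.78 [348.  94.   8.]
top trivet 0.72 [ 569. -195.   11.]
top trivet 0.7 [ 394. -143.   13.]
top trivet 0.67 [ 508. -368.   15.]
side {'intrinsics': array([[529.99323278,   0.        , 284.46036389],
       [  0.        , 529.99323278, 216.30564318],
       [  0.        ,   0.        ,   1.        ]]), 'k1': -0.11582372346983832, 'world_to_cam': array([[ 9.90928537e-01, -1.34
[... 607 characters left out ...]
 trivet 0.57 [ 501. -372.   10.]
{'clock': 0.5, 'qpos': array([ 1.15956977e+00,  3.53028365e-01,  1.63341557e+00, -7.97922451e-06,
        1.15520744e+00, -2.45832139e-03]), 'qvel': array([ 0.00148046,  0.00074922, -0.0004073 , -0.00153865,  0.00030027,
        0.00064543]), 'joint_efforts': array([-1.07186686e-03, -6.04693937e+01, -3.42181528e+01, -1.78451796e-04,
        2.28847610e-03, -1.19890018e-05]), 'eef_pos': array([248.4558124 , 573.48109765, 231.25656468]), 'tcp_rot': array([-3.14153391e+00,  7.15545120e-06,  2.73282764e+00]), 'contact_force': array([0.77503193, 0.07503537, 0.13396478]), 'wrist_torque': array([-0.00771704,  0.00076697,  0.03393862]), 'opening': 1.0022117300528135}
```

View pics/top0.png

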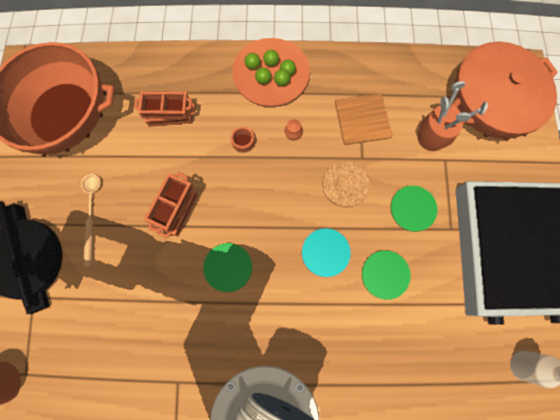

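View pics/side0.png

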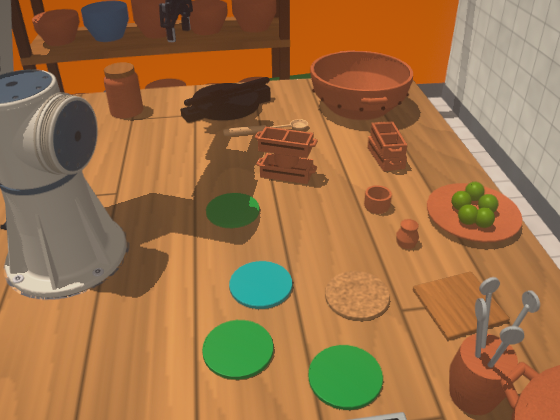

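Stack: top px (171,203), side (286,155). Cork trivet: top (347,184), side (357,295). Possible mix-ups in the top view are the pair of dishes without a bowl at (165,107), the lone bowl at (242,138), the green discs at (413,208), (386,275) and (228,267), the turquoise disc at (326,252), the plate at (271,72) and the square board at (363,119). I choose the tilted stack at (171,203) because the side view shows a bowl in it, and the brown speckled disc. I'll check both in a crop and fit their poses.

```bash
cat > h.py <<'E'
from rig import *
import numpy as np, cv2
from scipy.optimize import minimize
def proj(n,P):
    c=get_calibration(n);P=np.atleast_2d(P).astype(float)
    q=(np.c_[P,np.ones(len(P))]@c["world_to_cam"].T)[:,:3]
    s=q[:,:2]/q[:,2:];s=s*(1+c["k1"]*(s**2).sum(1,keepdims=True))
    K=c["intrinsics"];return s*K[0,0]+K[:2,2]
def unproj(n,px,z):
    c=get_calibration(n);K=c["intrinsics"];d=(np.atleast_2d(px)-K[:2,2])/K[0,0];s=d.copy()
    for _ in range(8): s=d/(1+c["k1"]*(s**2).sum(1,keepdims=True))
    W=np.linalg.inv(c["world_to_cam"]);r=np.c_[s,np.ones(len(s))]@W[:3,:3].T;o=W[:3,3]
    return o+r*((z-o[2])/r[:,2])[:,None]
def dish(x,y,yaw,z,lug=True):
    b=np.array([[i*60,j*30] for i,j in((-1,-1),(1,-1),(1,1),(-1,1))])
    R=np.array([[np.cos(yaw),-np.sin(yaw)],[np.sin(yaw),np.cos(yaw)]])
    b=b@R.T+[x,y];return np.vstack([np.c_[b,np.full(4,z)],np.c_[b,np.full(4,z+36)]])
def hullmask(n,P):
    m=np.zeros((420*4,560*4),np.uint8)
    h=cv2.convexHull((proj(n,P)*4+1.5).round().astype(np.int32));cv2.fillConvexPoly(m,h,255)
    return cv2.resize(m,(560,420),interpolation=cv2.INTER_AREA)/255.
def cyl(x,y,z,h,r):
    a=np.linspace(0,6.283,40);b=np.c_[x+r*np.cos(a),y+r*np.sin(a)]
    return np.vstack([np.c_[b,np.full(40,z)],np.c_[b,np.full(40,z+h)]])
def best(n,t,near,rad=60):
    c=get_calibration(n);W=np.linalg.inv(c["world_to_cam"]);o=[]
    for b in trace(n,t):
        ys,xs=np.nonzero(b["mask"])
        p=unproj(n,[[xs.mean(),ys.mean()]],near[2])[0]
        if np.hypot(*(p[:2]-near[:2]))<rad:return b["mask"]
def overlay(n,img,Ps):
    im=img.copy()
    return im
E
python3 - <<'E'
from h import *
F={n:grab_frame(n) for n in("top","side")}
T={n:best(n,"trivet",(566,-198,10)) for n in F}
for n,m in T.items():
    ys,xs=np.nonzero(m);p=unproj(n,np.c_[xs,ys],8);print("trivet",n,p.mean(0),np.ptp(p,0))
D={n:best(n,"top_dish",(489,218,100)) for n in F}
for n,m in D.items():
    ys,xs=np.nonzero(m);print(n,m.sum(),xs.min(),xs.max(),ys.min(),ys.max())
def opening(m): return cv2.morphologyEx(m.astype(np.uint8),cv2.MORPH_OPEN,np.ones((3,3)))
def cost(v,ns):
    return sum(np.abs(hullmask(n,dish(v[0],v[1],v[2],76))-D[n]).sum()/D[n].sum() for n in ns)
for ns in(("top",),("side",),("top","side")):
    bestv=min((minimize(cost,[489,220,y],args=(ns,),method="Nelder-Mead",options=dict(initial_simplex=[[489,220,y],[499,220,y],[489,230,y],[489,220,y+.2]])) for y in(-.3,-.6,-.9)),key=lambda r:r.fun)
    print(ns,bestv.x,bestv.fun)
out=[]
for n,(x,y) in(("top",(171,203)),("side",(286,155))):
    c=cv2.resize(F[n][y-50:y+50,x-50:x+50],(600,600),interpolation=cv2.INTER_CUBIC);
    out.append(cv2.resize(c,(400,400)))
cv2.imwrite("pics/crop1.png",np.hstack(out))
E
```

```text
trivet top [ 565.01190605 -196.70018429    8.        ] [1.16939246e+02 1.17509718e+02 2.27373675e-13]
trivet side [ 567.10547686 -200.98302951    8.        ] [1.18967698e+02 1.24079382e+02 1.13686838e-13]
top 1730 145 192 173 232
side 1461 255 317 127 157
('top',) [ 4.88965400e+02  2.25662074e+02 -3.96156315e-01] 0.11529865125240846
('side',) [ 4.91323178e+02  2.26309690e+02 -4.19841023e-01] 0.07376628954114157
('top', 'side') [ 4.90339399e+02  2.25664528e+02 -4.03783195e-01] 0.19500817623777938
```

View pics/crop1.png

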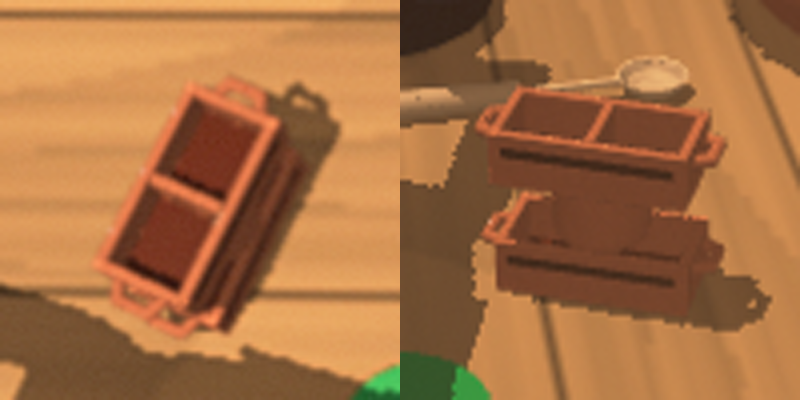

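Left crop: two-compartment dish with lugs, rim corners at about (147,219), (170,174), (191,183) and (169,231). Right crop: the bowl is visible between two dishes. The bottom dish's near lower corners are at about (260,177) and (308,184) in the side view. The choice is confirmed.

```bash
python3 - <<'E'
from h import *
a=np.array([[105,265],[195,83],[280,122],[192,312]])/4-.4+[121,153]
p=unproj("top",a,112);print(p.round(1),p.mean(0));e=(p[1]-p[0],p[2]-p[3],p[0]-p[3]);print([ (np.hypot(*v[:2]),np.arctan2(v[1],v[0])) for v in e])
s=np.array([[518,88],[722,118],[685,160],[492,125]])*1.0;s[:,0]-=400;s=s/4-.4+[236,105]
p=unproj("side",s,112);print(p.round(1),p.mean(0));e=(p[1]-p[0],p[2]-p[3],p[0]-p[3]);print([ (np.hypot(*v[:2]),np.arctan2(v[1],v[0])) for v in e])
s=np.array([[97,288],[290,317]])/4-.4+[236,105]
b=unproj("side",s,0);v=(b[1]-b[0])[:2];th=np.arctan2(v[1],v[0]);print(b,np.hypot(*v),th,"centre",b.mean(0)[:2]+30*np.array([-np.sin(th),np.cos(th)]))
st=sense();print(st["eef_pos"],st["tcp_rot"],st["opening"])
from scipy.spatial.transform import Rotation as Ro
print(Ro.from_euler("xyz",st["tcp_rot"]).as_matrix().round(3))
E
```

```text
[[446.  267.5 112. ]
 [553.3 224.6 112. ]
 [530.5 173.8 112. ]
 [420.1 216.1 112. ]] [487.49949582 220.50025943 112.        ]
[(np.float64(115.57682694769409), np.float64(-0.3806423034246026)), (np.float64(118.19258744309111), np.float64(-0.3661378821004758)), (np.float64(57.597713034723036), np.float64(1.104705015019871))]
[[449.1 272.6 112. ]
 [563.7 219.8 112. ]
 [534.1 175.  112. ]
 [429.4 230.1 112. ]] [494.08822393 224.37229197 112.        ]
[(np.float64(126.18995560173258), np.float64(-0.4314658338398636)), (np.float64(118.3369796931087), np.float64(-0.48430728629408326)), (np.float64(46.8321418382262), np.float64(1.1357470544230708))]
[[428.61901068 226.57736044   0.        ]
 [540.56440988 179.50070861   0.        ]] 121.4412761355141 -0.3980803544742627 centre [496.22119574 230.69323977]
[248.42139187 573.51564635 231.29666943] [ 3.14157441e+00 -3.36991990e-06  2.73281638e+00] 0.9987481225076884
[[-0.918  0.397  0.   ]
 [ 0.397  0.918  0.   ]
 [ 0.     0.    -1.   ]]
```

>>> servo_tool:
  rows:
    - [85,[-45,-28.3,0],[0,0,0]]
    - [85,[-45,-28.3,0],[0,0,0]]
    - [85,[-45,-28.3,0],[0,0,0]]
    - [85,[-45,-28.3,0],[0,0,0]]
    - [85,[-45,-28.3,0],[0,0,0]]
    - [85,[-45,-28.3,0],[0,0,0]]
    - [85,[-45,-28.3,20],[0,0,0]]
    - [85,[-45,-28.3,20],[0,0,0]]
  force: 30

```text
clock: 1.8
eef_pos: [489.9, 221.3, 191.3]
tcp_rot: [3.14, 0.001, 2.733]
contact_force: [0.8, 0.1, -0.1]
opening: 0.997
```

>>> servo_tool:
  rows:
    - [85,[0,0,25],[0,0,0]]
    - [85,[0,0,25],[0,0,0]]
    - [85,[0,0,10],[0,0,0]]
    - [85,[0,0,0],[0,0,0]]

```text
clock: 2.3
eef_pos: [488.5, 222.7, 131.1]
tcp_rot: [-3.141, -0.001, 2.733]
contact_force: [0.0, 0.0, 0.3]
opening: 0.996
```

```bash
python3 - <<'E'
from h import *
F={n:grab_frame(n) for n in("top","side")}
out=[]
for n,(x,y) in(("top",(171,203)),("side",(286,155))):
    out.append(cv2.resize(F[n][y-50:y+50,x-50:x+50],(400,400),interpolation=cv2.INTER_CUBIC))
cv2.imwrite("pics/crop2.png",np.hstack(out))
print(sense()["eef_pos"],sense()["clock"])
E
```

```text
[489.24521611 223.13584934 132.09751265] 2.4
```

View pics/crop2.png

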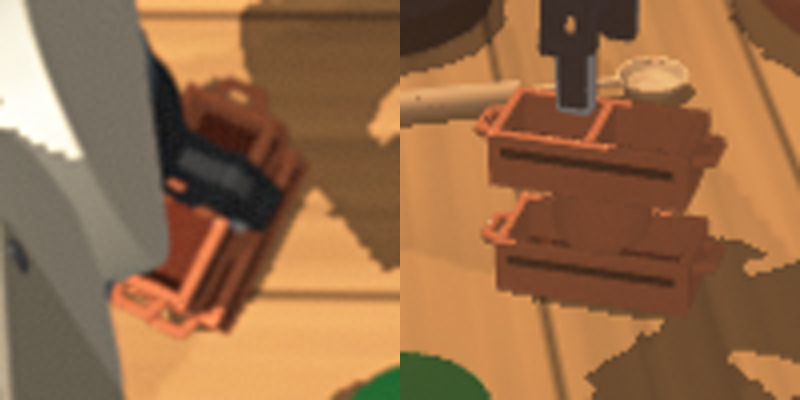

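```bash
python3 - <<'E'
from h import *
print(unproj("top",[[167.4,201.4]],112),unproj("side",[[288.1,135.4]],112))
print(unproj("side",[[ (597-400)/4+235.6,143/4+104.6],[(612-400)/4+235.6,105/4+104.6]],112))
for z in(132,140,145): print(z,(proj("side",[[469,177,z]])-[235.6,104.6])*4+[400,0])
E
```

```text
[[486.89806049 223.86830764 112.        ]] [[497.82611362 222.60599966 112.        ]]
[[487.20511745 200.85708389 112.        ]
 [502.04486376 244.00757175 112.        ]]
132 [[570.45831447 135.35431564]]
140 [[570.32911285 122.82646763]]
145 [[570.24794503 114.94713408]]
```

>>> servo_tool:
  rows:
    - [85,[0,0,20],[0,0,0]]
    - [85,[0,0,20],[0,0,0]]
    - [85,[0,0,14],[0,0,0]]
    - [85,[0,0,0],[0,0,0]]
    - [50,[0,0,0],[0,0,0]]
    - [50,[0,0,0],[0,0,0]]
    - [50,[0,0,0],[0,0,0]]
    - [50,[0,0,0],[0,0,0]]
  force: 30

```text
clock: 3.4
eef_pos: [489.7, 223.2, 78.3]
tcp_rot: [3.14, 0.001, 2.733]
contact_force: [-0.1, 1.0, 6.2]
opening: 0.7
```

>>> servo_tool:
  rows:
    - [50,[0,0,0],[0,0,0]]
    - [50,[0,0,0],[0,0,0]]
    - [50,[0,0,0],[0,0,0]]

```text
clock: 3.78
eef_pos: [489.7, 223.1, 78.4]
tcp_rot: [3.14, 0.001, 2.733]
contact_force: [0.0, 0.8, 5.5]
opening: 0.7
```

>>> servo_tool:
  rows:
    - [50,[0,0,-4],[0,0,0]]
    - [50,[0,0,-8],[0,0,0]]
    - [50,[0,0,-16],[0,0,0]]
    - [50,[0,0,-20],[0,0,0]]
    - [50,[0,0,-12],[0,0,0]]
    - [50,[0,0,0],[0,0,0]]

```text
clock: 4.53
eef_pos: [489.4, 222.9, 138.5]
tcp_rot: [3.14, 0.002, 2.733]
contact_force: [-0.2, -0.3, -2.9]
opening: 0.696
```

```bash
python3 - <<'E'
from h import *
F={n:grab_frame(n) for n in("top","side")}
out=[]
for n,(x,y) in(("top",(171,203)),("side",(286,145))):
    out.append(cv2.resize(F[n][y-50:y+50,x-50:x+50],(400,400),interpolation=cv2.INTER_CUBIC))
cv2.imwrite("pics/crop3.png",np.hstack(out))
print(sense()["eef_pos"],sense()["clock"],sense()["opening"])
E
```

```text
[488.53151352 222.54648973 137.10740153] 4.625 0.7012819630268889
```

View pics/crop3.png

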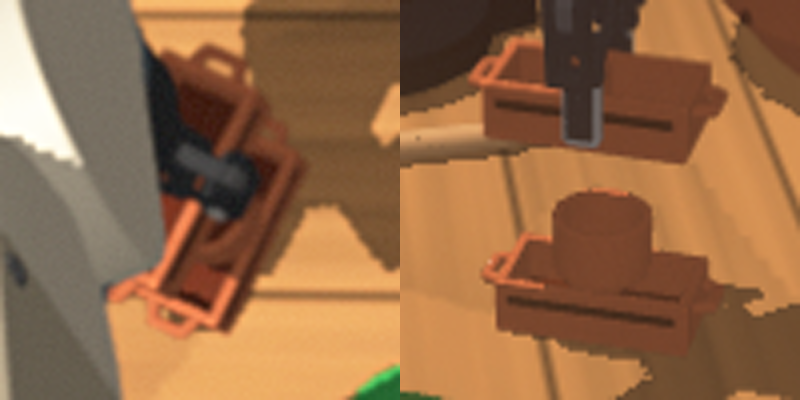

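The dish hangs level in the gripper and the bowl stayed on the bottom dish at side crop (602,245). Carrying the dish to the bare patch.

>>> servo_tool:
  rows:
    - [50,[-8,-15,0],[0,0,0]]
    - [50,[-16,-34,0],[0,0,0]]
    - [50,[-20,-42,0],[0,0,0]]
    - [50,[-20,-42,0],[0,0,0]]
    - [50,[-18,-39,0],[0,0,0]]
    - [50,[-10,-21,10],[0,0,0]]
    - [50,[-4,-8.5,20],[0,0,0]]
    - [50,[0,0,25],[0,0,0]]

```text
clock: 5.62
eef_pos: [496.5, -2.1, 81.6]
tcp_rot: [-3.141, 0.0, 2.731]
contact_force: [0.4, 0.5, -3.5]
opening: 0.697
```

>>> servo_tool:
  rows:
    - [50,[0,0,25],[0,0,0]]
    - [50,[0,0,20],[0,0,0]]
    - [50,[0,0,14],[0,0,0]]
    - [50,[0,0,8],[0,0,0]]
    - [50,[0,0,5],[0,0,0]]
    - [50,[0,0,3],[0,0,0]]
    - [50,[0,0,2],[0,0,0]]
    - [50,[0,0,0],[0,0,0]]

```text
clock: 6.62
eef_pos: [496.9, -0.4, 5.4]
tcp_rot: [3.142, 0.0, 2.733]
contact_force: [-0.5, 0.4, -2.2]
opening: 0.698
```

>>> servo_tool:
  rows:
    - [50,[0,0,1],[0,0,0]]
    - [50,[0,0,1],[0,0,0]]
    - [50,[0,0,1],[0,0,0]]
    - [50,[0,0,0],[0,0,0]]

```text
clock: 7.12
eef_pos: [496.8, -0.4, 2.4]
tcp_rot: [3.142, 0.0, 2.733]
contact_force: [-0.4, -0.2, -0.2]
opening: 0.695
```

>>> servo_tool:
  rows:
    - [50,[0,0,0.5],[0,0,0]]
    - [66,[0,0,0],[0,0,0]]
    - [85,[0,0,0],[0,0,0]]
    - [85,[0,0,0],[0,0,0]]
    - [85,[0,0,0],[0,0,0]]
    - [85,[0,0,-15],[0,0,0]]
    - [85,[0,0,-40],[0,0,0]]
    - [85,[0,0,-60],[0,0,0]]

```text
clock: 8.12
eef_pos: [495.6, -0.4, 117.8]
tcp_rot: [-3.14, -0.003, 2.733]
contact_force: [0.9, -0.7, 0.3]
opening: 0.992
```

>>> servo_tool:
  rows:
    - [85,[0,0,-40],[0,0,0]]
    - [85,[0,0,0],[0,0,0]]

```text
clock: 8.38
eef_pos: [499.1, -0.4, 160.9]
tcp_rot: [3.139, 0.007, 2.733]
contact_force: [-0.5, 0.1, -0.1]
opening: 0.994
```

```bash
python3 - <<'E'
from h import *
F={n:grab_frame(n) for n in("top","side")}
print(sense()["eef_pos"],sense()["clock"])
out=[]
for n,(x,y) in(("top",(171,203)),("side",(286,155))):
    out.append(cv2.resize(F[n][y-50:y+50,x-50:x+50],(400,400),interpolation=cv2.INTER_CUBIC))
a=np.hstack(out)
cv2.imwrite("pics/crop4.png",a)
for n in F:
  for t,z in(("round_dish",70),("bottom_dish",30),("top_dish",30)):
    for b in trace(n,t):
        ys,xs=np.nonzero(b["mask"]);p=unproj(n,np.c_[xs,ys],z);print(n,t,b["conf"],p.mean(0).round(),np.ptp(p,0).round())
E
```

```text
[ 4.96704726e+02 -4.11178836e-01  1.57411152e+02] 8.475
top round_dish 0.66 [490. 236.  70.] [63. 43.  0.]
top bottom_dish 0.61 [457. 250.  30.] [139.  55.   0.]
side round_dish 0.76 [481. 206.  70.] [ 44. 113.   0.]
side round_dish 0.63 [474. 142.  70.] [135. 136.   0.]
side bottom_dish 0.57 [483. 203.  30.] [141. 144.   0.]
side top_dish 0.69 [496. -15.  30.] [141. 136.   0.]
```

View pics/crop4.png

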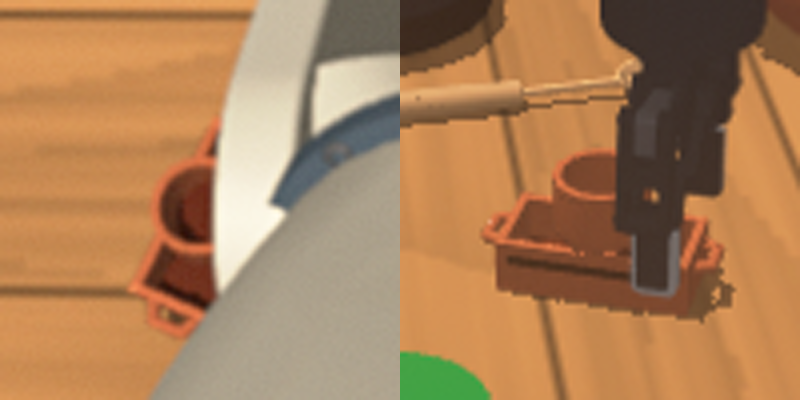

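The arm hides part of the stack (bowl at top crop ~(190,205), side crop ~(600,175)). I'll move it aside for one clear measurement.

>>> servo_tool:
  rows:
    - [85,[-20,-45,0],[0,0,0]]
    - [85,[-20,-45,-20],[0,0,0]]
    - [85,[-20,-45,-20],[0,0,0]]
    - [85,[-20,-45,0],[0,0,0]]
    - [85,[0,0,0],[0,0,0]]

```text
clock: 9.4
eef_pos: [498.5, -200.2, 196.4]
tcp_rot: [-3.141, 0.0, 2.729]
contact_force: [-0.1, 0.8, -0.0]
opening: 0.996
```

```bash
python3 - <<'E'
from h import *
F={n:grab_frame(n) for n in("top","side")}
for n in F: np.save(f"F_{n}.npy",F[n])
print(sense()["eef_pos"],sense()["clock"])
out=[]
for n,(x,y) in(("top",(171,203)),("side",(286,160))):
    out.append(cv2.resize(F[n][y-40:y+40,x-40:x+40],(400,400),interpolation=cv2.INTER_CUBIC))
cv2.imwrite("pics/crop5.png",np.hstack(out))
M={n:best(n,"round_dish",(490,225,60),50) for n in F}
for n in F:
    print(n, M[n] is not None and M[n].sum())
def cost(v,ns): return sum(np.abs(hullmask(n,cyl(v[0],v[1],36,40,30))-M[n]).sum()/M[n].sum() for n in ns)
for ns in(("top",),("side",),("top","side")):
    if all(M[n] is not None for n in ns):
        r=minimize(cost,[490,225],args=(ns,),method="Nelder-Mead",options=dict(initial_simplex=[[490,225],[498,225],[490,233]]));print(ns,r.x,r.fun)
E
```

```text
[ 498.05772402 -197.34656078  195.99326334] 9.5
top 590
side 539
('top',) [491.41640329 226.00548267] 0.0730541708208707
('side',) [493.61853623 229.79503262] 0.14809560187711449
('top', 'side') [492.60540771 226.91134644] 0.23589285328923557
```

View pics/crop5.png

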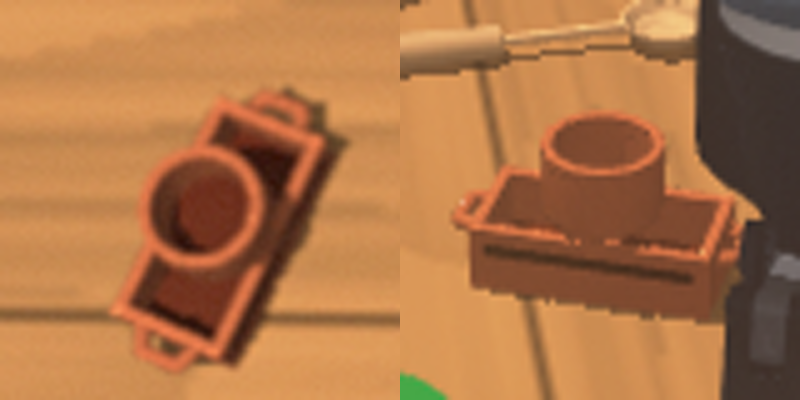

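Clear view: the bowl sits across the bottom dish's middle (top crop (203,205), side (603,145)). The bottom rim's corners are at top crop (112,312), (222,98), (328,138) and (225,358).

```bash
python3 - <<'E'
from h import *
print("bowl",unproj("top",[[171.2,203.6]],76),unproj("side",np.array([[203,145]])/5-.4+[246,120],76))
a=np.array([[112,312],[222,98],[328,138],[225,358]])/5-.4+[131,163]
def rep(p):
    print(p[:,:2].round(1).tolist(),p.mean(0));print([(np.hypot(*v[:2]).round(1),np.arctan2(v[1],v[0]).round(3)) for v in(p[1]-p[0],p[2]-p[3],p[0]-p[3],p[1]-p[2])])
rep(unproj("top",a,36))
s=np.array([[70,288],[312,318]])/5-.4+[246,120]
b=unproj("side",s,0);v=(b[1]-b[0])[:2];th=np.arctan2(v[1],v[0]);print(b,np.hypot(*v),th,"centre",b.mean(0)[:2]+30*np.array([-np.sin(th),np.cos(th)]))
s=np.array([[104,172],[336,200],[312,255],[70,228]])/5-.4+[246,120]
rep(unproj("side",s,36))
E
```

```text
bowl [[490.6780245  224.95935176  76.        ]] [[493.48099502 223.60377457  76.        ]]
[[446.5, 277.1], [555.2, 230.9], [535.2, 176.6], [424.8, 220.0]] [490.40761052 226.12370252  36.        ]
[(np.float64(118.1), np.float64(-0.402)), (np.float64(118.6), np.float64(-0.375)), (np.float64(61.1), np.float64(1.208)), (np.float64(57.9), np.float64(1.218))]
[[427.75476187 224.03988178   0.        ]
 [540.79202684 182.2472101    0.        ]] 120.51576941787849 -0.354137769513694 centre [494.67684742 231.28192124]
[[450.4, 270.9], [559.9, 229.4], [540.0, 182.7], [428.7, 222.0]] [494.72506883 226.26868131  36.        ]
[(np.float64(117.1), np.float64(-0.363)), (np.float64(118.1), np.float64(-0.34)), (np.float64(53.5), np.float64(1.153)), (np.float64(50.8), np.float64(1.167))]
```

>>> servo_tool:
  rows:
    - [85,[21.7,48.2,0],[0,0,0]]
    - [85,[21.7,48.2,0],[0,0,0]]
    - [85,[21.7,48.2,0],[0,0,0]]
    - [85,[21.7,48.2,0],[0,0,0]]
    - [85,[21.7,48.2,0],[0,0,0]]
    - [85,[21.7,48.2,0],[0,0,0]]
    - [85,[21.7,48.2,20],[0,0,0]]
    - [85,[21.7,48.2,30],[0,0,0]]

```text
clock: 10.6
eef_pos: [492.2, 228.7, 147.0]
tcp_rot: [3.14, 0.001, 2.735]
contact_force: [1.2, -0.3, 0.5]
opening: 0.993
```

>>> servo_tool:
  rows:
    - [85,[0,0,30],[0,0,0]]
    - [85,[0,0,20],[0,0,0]]
    - [85,[0,0,0],[0,0,0]]

```text
clock: 10.98
eef_pos: [490.6, 226.0, 95.3]
tcp_rot: [-3.139, -0.003, 2.735]
contact_force: [0.1, 0.0, 1.5]
opening: 0.994
```

>>> servo_tool:
  rows:
    - [85,[0,0,20],[0,0,0]]
    - [85,[0,0,20],[0,0,0]]
    - [85,[0,0,13],[0,0,0]]
    - [85,[0,0,0],[0,0,0]]
    - [50,[0,0,0],[0,0,0]]
    - [50,[0,0,0],[0,0,0]]
    - [50,[0,0,0],[0,0,0]]
    - [50,[0,0,0],[0,0,0]]
  force: 30

```text
clock: 11.98
eef_pos: [493.2, 225.7, 45.0]
tcp_rot: [3.14, 0.001, 2.733]
contact_force: [-2.2, -0.0, 4.9]
opening: 0.697
```

>>> servo_tool:
  rows:
    - [50,[0,0,0],[0,0,0]]
    - [50,[0,0,0],[0,0,0]]
    - [50,[0,0,-3],[0,0,0]]
    - [50,[0,0,-6],[0,0,0]]
    - [50,[0,0,-12],[0,0,0]]
    - [50,[0,0,-20],[0,0,0]]
    - [50,[0,0,-20],[0,0,0]]
    - [50,[0,0,0],[0,0,0]]

```text
clock: 12.98
eef_pos: [493.8, 226.0, 106.7]
tcp_rot: [3.139, 0.002, 2.733]
contact_force: [0.1, -0.7, -1.0]
opening: 0.692
```

```bash
python3 - <<'E'
from h import *
F={n:grab_frame(n) for n in("top","side")}
print(sense()["eef_pos"],sense()["clock"])
out=[]
for n,(x,y) in(("top",(171,203)),("side",(286,150))):
    out.append(cv2.resize(F[n][y-40:y+40,x-40:x+40],(400,400),interpolation=cv2.INTER_CUBIC))
cv2.imwrite("pics/crop6.png",np.hstack(out))
E
```

```text
[492.55458704 225.4205883  104.84227152] 13.075
```

View pics/crop6.png

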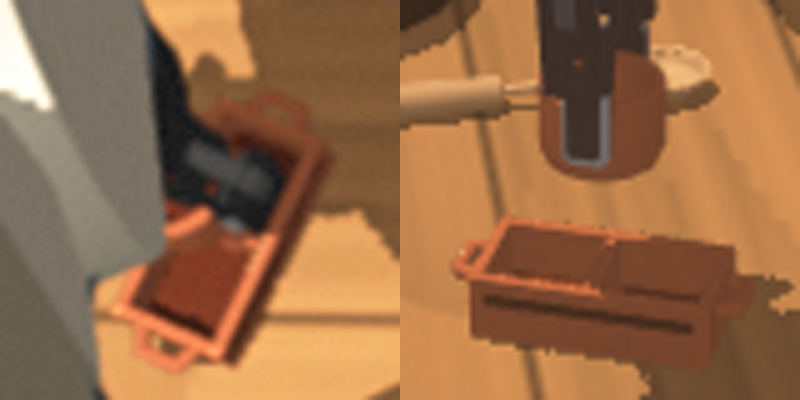

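Bowl held level (side crop (603,120)) and the bottom dish hasn't moved. Carrying it to the trivet at (566,-198).

>>> servo_tool:
  rows:
    - [50,[-7,-10.8,-5],[0,0,0]]
    - [50,[-18.7,-28.8,-10],[0,0,0]]
    - [50,[-30.3,-46.9,0],[0,0,0]]
    - [50,[-32.7,-50.5,0],[0,0,0]]
    - [50,[-32.7,-50.5,0],[0,0,0]]
    - [50,[-32.7,-50.5,0],[0,0,0]]
    - [50,[-30.3,-46.9,0],[0,0,0]]
    - [50,[-23.3,-36.1,0],[0,0,0]]

```text
clock: 14.08
eef_pos: [554.9, -154.7, 119.3]
tcp_rot: [-3.141, -0.001, 2.731]
contact_force: [-0.4, -0.1, -1.4]
opening: 0.692
```

>>> servo_tool:
  rows:
    - [50,[-16.3,-25.2,0],[0,0,0]]
    - [50,[-9.3,-14.4,10],[0,0,0]]
    - [50,[0,0,20],[0,0,0]]
    - [50,[0,0,20],[0,0,0]]
    - [50,[0,0,15],[0,0,0]]
    - [50,[0,0,5],[0,0,0]]
    - [50,[0,0,0],[0,0,0]]

```text
clock: 14.95
eef_pos: [563.3, -198.0, 49.6]
tcp_rot: [-3.142, -0.001, 2.733]
contact_force: [0.5, 0.6, -1.3]
opening: 0.692
```

```bash
python3 - <<'E'
from h import *
F={n:grab_frame(n) for n in("top","side")}
print(sense()["eef_pos"],sense()["clock"])
out=[]
for n,(x,y) in(("top",(345,184)),("side",(357,285))):
    out.append(cv2.resize(F[n][y-40:y+40,x-40:x+40],(400,400),interpolation=cv2.INTER_CUBIC))
cv2.imwrite("pics/crop7.png",np.hstack(out))
E
```

```text
[ 563.81124731 -198.20232905   50.34220853] 15.05
```

View pics/crop7.png

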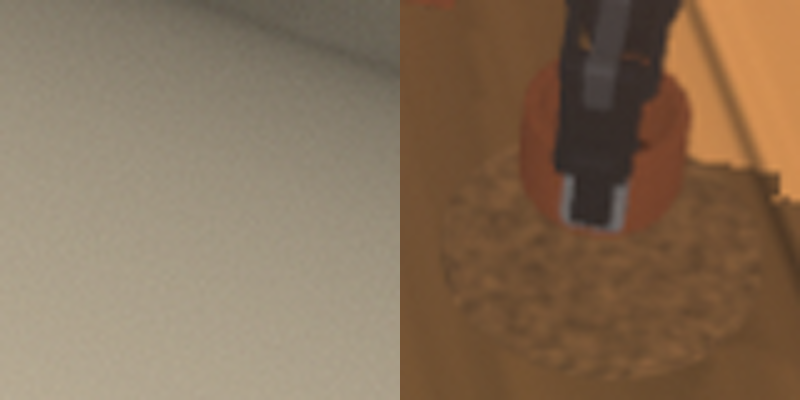

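Bowl upright above the cork disc (disc centre side crop (600,265), bowl at (605,150) still about 32 mm up). Lowering it.

>>> servo_tool:
  rows:
    - [50,[0,0,10],[0,0,0]]
    - [50,[0,0,8],[0,0,0]]
    - [50,[0,0,5],[0,0,0]]
    - [50,[0,0,3],[0,0,0]]
    - [50,[0,0,2],[0,0,0]]
    - [50,[0,0,1],[0,0,0]]
    - [50,[0,0,0],[0,0,0]]
    - [50,[0,0,0],[0,0,0]]

```text
clock: 16.05
eef_pos: [563.5, -198.2, 21.0]
tcp_rot: [3.142, 0.0, 2.733]
contact_force: [0.6, 0.5, -0.9]
opening: 0.695
```

>>> servo_tool:
  rows:
    - [50,[0,0,1],[0,0,0]]
    - [50,[0,0,1],[0,0,0]]
    - [50,[0,0,0],[0,0,0]]

```text
clock: 16.42
eef_pos: [563.4, -198.2, 19.0]
tcp_rot: [-3.142, 0.0, 2.733]
contact_force: [-0.8, 0.2, 2.7]
opening: 0.691
```

Contact at TCP z 19 (force changed from −1 to +2.7). Releasing and rising.

>>> servo_tool:
  rows:
    - [66,[0,0,0],[0,0,0]]
    - [85,[0,0,0],[0,0,0]]
    - [85,[0,0,0],[0,0,0]]
    - [85,[0,0,0],[0,0,0]]
    - [85,[0,0,-10],[0,0,0]]
    - [85,[0,0,-30],[0,0,0]]
    - [85,[0,0,-50],[0,0,0]]
    - [85,[0,0,-50],[0,0,0]]

```text
clock: 17.42
eef_pos: [563.1, -198.1, 160.7]
tcp_rot: [3.142, -0.0, 2.733]
contact_force: [0.4, 0.4, 0.1]
opening: 0.994
```

>>> servo_tool:
  rows:
    - [85,[40,0,-30],[0,0,0]]
    - [85,[60,0,0],[0,0,0]]
    - [85,[60,0,0],[0,0,0]]
    - [85,[60,0,0],[0,0,0]]
    - [85,[0,0,0],[0,0,0]]

```text
clock: 18.05
eef_pos: [357.3, -109.2, 188.8]
tcp_rot: [-3.141, -0.002, 2.733]
contact_force: [1.2, 0.7, 0.3]
opening: 0.994
```

```bash
python3 - <<'E'
from h import *
F={n:grab_frame(n) for n in("top","side")}
print(sense()["eef_pos"],sense()["clock"])
for n in F:
    cv2.imwrite(f"pics/{n}8.png",F[n])
c=lambda n,x,y:cv2.resize(F[n][y-40:y+40,x-40:x+40],(400,400),interpolation=cv2.INTER_CUBIC)
u=proj("top",[[497,0,20]])[0].astype(int);v=proj("side",[[497,0,20]])[0].astype(int);print(u,v)
np.save("uv.npy",np.r_[u,v])
cv2.imwrite("pics/crop8.png",cv2.resize(np.vstack([np.hstack([c("top",345,184),c("side",357,285)]),np.hstack([c("top",*u),c("side",*v)])]),(600,600)))
for n in F:
    m=best(n,"round_dish",(566,-198,40),60)
    if m is not None:
        f=lambda w:np.abs(hullmask(n,cyl(w[0],w[1],10,40,30))-m).sum()/m.sum()
        r=minimize(f,[566,-198],method="Nelder-Mead",options=dict(initial_simplex=[[566,-198],[574,-198],[566,-190]]));print("bowl",n,r.x,r.fun)
E
```

```text
[ 362.01883208 -110.83235689  189.77493051] 18.15
[267 207] [302 225]
bowl top [ 568.97442436 -202.97244453] 1.0468627450980392
bowl side [ 564.39195251 -193.76424408] 0.15027322404371588
```

View pics/crop8.png

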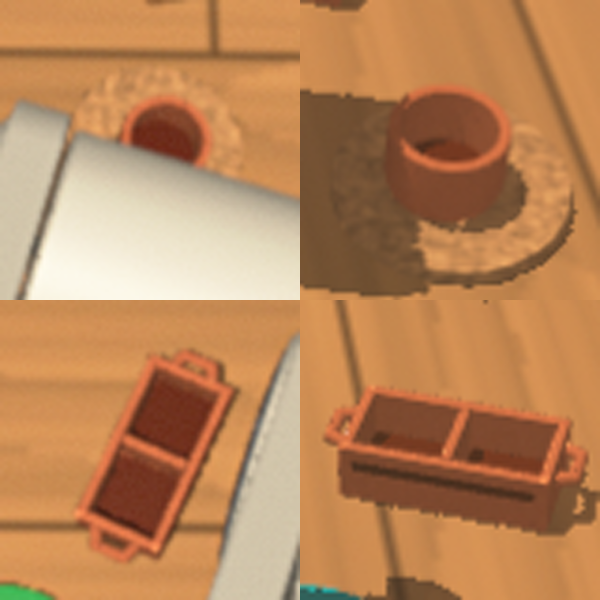

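The bowl stands on the cork, close to its centre. The top dish stands upright on the counter, with rim corners at lower-left tile (80,512), (155,357), (235,388) and (155,555).

```bash
python3 - <<'E'
from h import *
def rep(p):
    print(p.mean(0).round(1),[(np.hypot(*v[:2]).round(1),np.arctan2(v[1],v[0]).round(3)) for v in(p[1]-p[0],p[2]-p[3],p[0]-p[3],p[1]-p[2])])
a=np.array([[80,212],[155,57],[235,88],[155,255]])/3.75-.4+[267-40,207-40]
rep(unproj("top",a,36))
s=np.array([[75,88],[272,120],[248,178],[40,155]])/3.75-.4+[302-40,225-40]
rep(unproj("side",s,36))
d=np.array([[125,138],[187,165]]).mean(0)/3.75-.4+[227,167];print("divider",unproj("top",[d],36),unproj("side",np.array([[(465+447)/2-300,(408+457)/2-300]])/3.75-.4+[262,185],36))
st=sense();print(st["eef_pos"],st["tcp_rot"])
E
```

```text
[494.7  -2.1  36. ] [(np.float64(114.1), np.float64(-0.416)), (np.float64(122.0), np.float64(-0.423)), (np.float64(55.8), np.float64(1.06)), (np.float64(56.6), np.float64(1.201))]
[499.2  -2.8  36. ] [(np.float64(114.8), np.float64(-0.399)), (np.float64(114.8), np.float64(-0.31)), (np.float64(63.6), np.float64(1.133)), (np.float64(53.5), np.float64(1.117))]
divider [[495.02317562  -1.65946229  36.        ]] [[498.29546395  -0.85425434  36.        ]]
[ 362.95433192 -111.21261322  189.52098015] [3.14139970e+00 2.07048633e-03 2.73280123e+00]
```

>>> servo_tool:
  rows:
    - [85,[-19.7,38.7,0],[0,0,0]]
    - [85,[-19.7,38.7,0],[0,0,0]]
    - [85,[-19.7,38.7,20],[0,0,0]]
    - [85,[-19.7,38.7,40],[0,0,0]]
    - [85,[0,0,40],[0,0,0]]
    - [85,[0,0,25],[0,0,0]]
    - [85,[0,0,0],[0,0,0]]

```text
clock: 19.12
eef_pos: [494.8, -0.0, 61.8]
tcp_rot: [-3.14, -0.004, 2.733]
contact_force: [0.6, -1.0, -0.3]
opening: 0.993
```

>>> servo_tool:
  rows:
    - [85,[0,0,20],[0,0,0]]
    - [85,[0,0,20],[0,0,0]]
    - [85,[0,0,14],[0,0,0]]
    - [85,[0,0,4],[0,0,0]]
    - [85,[0,0,0],[0,0,0]]
    - [50,[0,0,0],[0,0,0]]
    - [50,[0,0,0],[0,0,0]]
    - [50,[0,0,0],[0,0,0]]

```text
clock: 20.12
eef_pos: [495.8, 0.1, 6.5]
tcp_rot: [3.141, 0.001, 2.733]
contact_force: [-0.8, 0.4, 6.6]
opening: 0.695
```

>>> servo_tool:
  rows:
    - [50,[0,0,0],[0,0,0]]
    - [50,[0,0,0],[0,0,0]]
    - [50,[0,0,0],[0,0,0]]

```text
clock: 20.5
eef_pos: [495.8, 0.0, 6.5]
tcp_rot: [3.141, 0.001, 2.733]
contact_force: [0.2, 1.4, 6.2]
opening: 0.693
```

>>> servo_tool:
  rows:
    - [50,[0,0,-4],[0,0,0]]
    - [50,[0,0,-10],[0,0,0]]
    - [50,[0,0,-20],[0,0,0]]
    - [50,[0,0,-25],[0,0,0]]
    - [50,[0,0,-20],[0,0,0]]
    - [50,[0,0,-8],[0,0,0]]
    - [50,[4.7,10,-3],[0,0,0]]
    - [50,[12,27,0],[0,0,0]]

```text
clock: 21.5
eef_pos: [494.4, 40.8, 95.5]
tcp_rot: [-3.141, -0.0, 2.731]
contact_force: [-0.1, 0.8, -2.8]
opening: 0.699
```

>>> servo_tool:
  rows:
    - [50,[18,39,0],[0,0,0]]
    - [50,[20,43,0],[0,0,0]]
    - [50,[18,40,0],[0,0,0]]
    - [50,[13,29,0],[0,0,0]]
    - [50,[7,15,0],[0,0,0]]
    - [50,[2,5,0],[0,0,-1.1]]
    - [50,[0,0,0],[0,0,-1.1]]
    - [50,[0,0,0],[0,0,0]]

```text
clock: 22.5
eef_pos: [491.0, 227.5, 95.6]
tcp_rot: [-3.141, -0.0, 2.771]
contact_force: [0.3, -0.3, -3.6]
opening: 0.699
```

>>> servo_tool:
  rows:
    - [50,[0,0,10],[0,0,0]]
    - [50,[0,0,12],[0,0,0]]
    - [50,[0,0,8],[0,0,0]]
    - [50,[0,0,0],[0,0,0]]
    - [50,[0,0,0],[0,0,0]]

```text
clock: 23.12
eef_pos: [491.2, 228.6, 65.8]
tcp_rot: [3.142, 0.0, 2.771]
contact_force: [0.4, 0.9, -3.9]
opening: 0.695
```

```bash
python3 - <<'E'
from h import *
F={n:grab_frame(n) for n in("top","side")}
print(sense()["eef_pos"],sense()["tcp_rot"],sense()["clock"],sense()["opening"])
out=[]
for n,(x,y) in(("top",(171,203)),("side",(286,160))):
    out.append(cv2.resize(F[n][y-40:y+40,x-40:x+40],(400,400),interpolation=cv2.INTER_CUBIC))
cv2.imwrite("pics/crop9.png",np.hstack(out))
E
```

```text
[491.35202197 228.68744052  66.07186628] [3.14118530e+00 3.84451542e-04 2.77124895e+00] 23.225 0.6983504463414844
```

View pics/crop9.png

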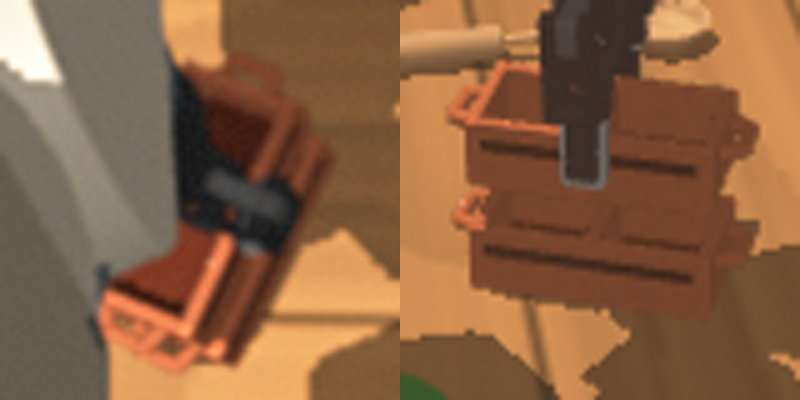

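The dish hovers over the bottom dish. In the side view their slots match in column (483–695 against 485–693) and are parallel. Lowering it.

>>> servo_tool:
  rows:
    - [50,[0,0,8],[0,0,0]]
    - [50,[0,0,6],[0,0,0]]
    - [50,[0,0,4],[0,0,0]]
    - [50,[0,0,2],[0,0,0]]
    - [50,[0,0,1],[0,0,0]]
    - [50,[0,0,1],[0,0,0]]
    - [50,[0,0,0],[0,0,0]]
    - [50,[0,0,0],[0,0,0]]

```text
clock: 24.22
eef_pos: [491.2, 228.5, 43.9]
tcp_rot: [3.141, 0.0, 2.771]
contact_force: [0.4, -0.2, -2.9]
opening: 0.699
```

>>> servo_tool:
  rows:
    - [50,[0,0,1],[0,0,0]]
    - [50,[0,0,0.7],[0,0,0]]
    - [50,[0,0,0],[0,0,0]]

```text
clock: 24.6
eef_pos: [491.2, 228.6, 42.5]
tcp_rot: [3.141, 0.0, 2.771]
contact_force: [-1.4, -1.1, 4.9]
opening: 0.697
```

Contact (+4.9 N). Releasing, rising, and moving aside to check.

>>> servo_tool:
  rows:
    - [66,[0,0,0],[0,0,0]]
    - [85,[0,0,0],[0,0,0]]
    - [85,[0,0,0],[0,0,0]]
    - [85,[0,0,0],[0,0,0]]
    - [85,[0,0,-10],[0,0,0]]
    - [85,[0,0,-30],[0,0,0]]
    - [85,[0,0,-50],[0,0,0]]
    - [85,[0,0,-50],[0,0,0]]

```text
clock: 25.6
eef_pos: [490.9, 228.4, 184.0]
tcp_rot: [-3.142, -0.0, 2.771]
contact_force: [0.5, 0.2, -0.1]
opening: 0.993
```

>>> servo_tool:
  rows:
    - [85,[-10,-30,0],[0,0,0]]
    - [85,[-10,-55,0],[0,0,0]]
    - [85,[-10,-55,0],[0,0,0]]
    - [85,[-10,-55,0],[0,0,0]]
    - [85,[0,0,0],[0,0,0]]
    - [85,[0,0,0],[0,0,0]]

```text
clock: 26.35
eef_pos: [458.2, 32.3, 182.7]
tcp_rot: [3.141, 0.001, 2.77]
contact_force: [0.3, 0.2, 0.7]
opening: 0.996
```

```bash
python3 - <<'E'
from h import *
F={n:grab_frame(n) for n in("top","side")}
print(sense()["eef_pos"],sense()["clock"],sense()["contact_force"])
c=lambda n,x,y:cv2.resize(F[n][y-40:y+40,x-40:x+40],(300,300),interpolation=cv2.INTER_CUBIC)
cv2.imwrite("pics/crop10.png",np.vstack([np.hstack([c("top",171,203),c("side",286,160)]),np.hstack([c("top",345,184),c("side",357,285)])]))
E
```

```text
[458.24134123  33.1134413  182.42140204] 26.45 [0.44708245 0.19169929 0.06455455]
```

View pics/crop10.png

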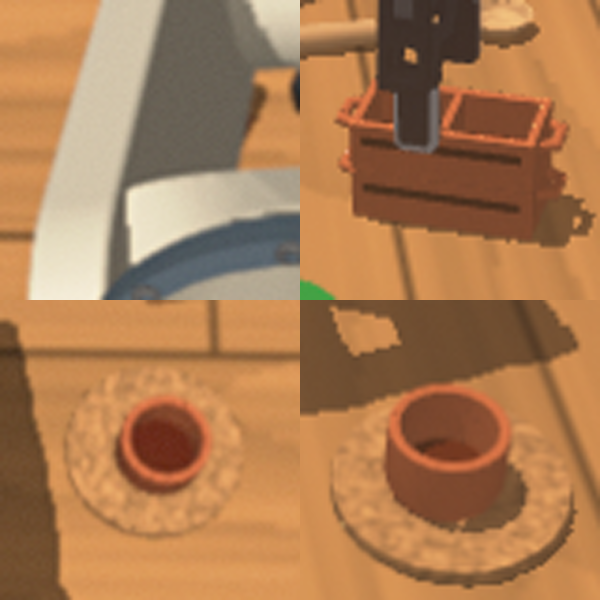

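The dishes are stacked with faces flush and slots parallel (side tile, upper right), and the bowl is centred on the cork (lower tiles). One last numeric check with the arm out of the way.

>>> servo_tool:
  rows:
    - [85,[0,-55,0],[0,0,0]]
    - [85,[0,-55,0],[0,0,0]]
    - [85,[0,-55,0],[0,0,0]]
    - [85,[0,0,0],[0,0,0]]
    - [85,[0,0,0],[0,0,0]]

```text
clock: 27.08
eef_pos: [398.7, -120.9, 182.2]
tcp_rot: [3.141, 0.0, 2.771]
contact_force: [-1.1, -0.4, 0.3]
opening: 0.997
```

```bash
python3 - <<'E'
from h import *
for n in("top","side"):
    grab_frame(n)
    for t,ref,mk,x0 in(("top_dish",(492,226,60),lambda w:dish(w[0],w[1],w[2],36),[492,226,-.37]),("round_dish",(566,-198,40),lambda w:cyl(w[0],w[1],10,40,30),[566,-198,0])):
        m=best(n,t,ref)
        if m is None: print(n,t,"none");continue
        f=lambda w:np.abs(hullmask(n,mk(w))-m).sum()/m.sum()
        S=np.array([x0]*4,float);S[1,0]+=8;S[2,1]+=8;S[3,2]+=.15
        r=minimize(f,x0,method="Nelder-Mead",options=dict(initial_simplex=S));print(n,t,r.x.round(3),r.fun)
s=sense();print(s["eef_pos"],s["clock"],s["contact_force"])
E
```

```text
top top_dish [ 4.89806e+02  2.28610e+02 -3.66000e-01] 0.11095187608915537
top round_dish none
side top_dish [ 5.09324e+02  2.22150e+02 -2.62000e-01] 0.36484069866571495
side round_dish [ 5.65182e+02 -1.92027e+02  7.20000e-02] 0.1410404161664666
[ 398.41236319 -120.6571216   182.02237705] 27.375 [-0.84361343 -1.09965582  0.58747125]
```

```bash
python3 -c "
from rig import *
print(sign_off())"
```

```text
the job is handed in; nothing more can be done
None
```

I finished the job and handed it in at about 27 s of the 70 s allowed; no verdict was reported. I lifted the top dish onto the bare counter at about (497, 0), moved the round bowl to the cork trivet, and put the top dish back on the bottom dish. Each release came after light contact of about 5 N or less.

**Checks that agreed:**
- **Top dish:** the final top-camera fit puts it at about (490, 229) mm with yaw −0.366 rad. I had measured the bottom dish at about (492, 226) mm and −0.37 rad, so they are about 3 mm apart. In the last picture the dish sides are flush and their slots parallel.
- **Bowl:** the side-camera fit puts it at about (565, −192) mm, against the trivet at about (566, −198) mm. It stands upright and well inside the cork.
- **Robot:** the arm was clear of everything when I handed in.

**Checks that failed or disagreed:**
- **Top dish, side camera:** the last fit gave (509, 222) mm and −0.26 rad, but it matched poorly (36% error). The mask probably took in part of the other dish. I discarded it, because the picture and the top-camera fit agreed with each other.
- **Bowl, top camera:** the last detection missed it.

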